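Set and lock the length stop on the bench

ROBOT

A 7-joint arm with a two-finger parallel gripper is mounted at the origin on the work surface. World frame = base frame: x ahead of the robot, y to its left, z up, the work surface at z = 0. Lengths are in m, angles in rad, forces in N, time in s.
With the tool pointing down it reaches from about 0.425 to 1.025 m from the base axis. Payload 3.6 kg.
Tool frame: the origin (TCP) lies on the centre line of the jaws, within the pads' length; the fingertips stand robot.tip_reach ahead of it and the grasp point (between the pads) lies 6 mm ahead of it (robot.tip_reach is the distance from the TCP to the fingertips, in m); x points along the fingers, z is the direction in which the jaws open and shut, and the axes are right-handed (so a half turn about x gives the same grasp; the last joint's range is limited). The gripper opens to 85 mm and grips with 20 to 120 N. Pads are 22 mm wide; open, the fingers measure 114 mm over their backs; the gripper's body (76 mm by 85 mm) begins 54 mm behind the grasp point. The pads swing forward as they close: fully open they stand 13 mm farther back than shut.
Start: joints at [-1.308, 0.591, 0.048, 1.609, -0.033, 0.943, -0.034], TCP at [0.253, 0.68, 0.256] pointing down, gripper open.
Joint ranges: [-2.69, 2.69], [-0.47, 2.24], [-1.27, 1.36], [0.19, 2.51], [-1.53, 4.68], [0.08, 2.07], [-3.09, 3.09]. Speed limits (rad/s): [2.57, 2.57, 3.14, 3.14, 3.14, 3.14, 3.14].

INTERFACE

Orientations are given as a 3x3 rotation matrix whose columns are the frame's x, y, z axes.
In Python, from cell import robot gives the robot as it stands.
- The arm moves only by the shell command python3 -m pendant 'ROWS' [OPENING] [FORCE]. ROWS is JSON, a list that holds one entry, the list of rows, each a list of 6 numbers: the shift along the tool's x, y, z as a fraction of full scale, then the turn, a rotation vector about the tool's x, y, z as a fraction of full scale. In form: [[[dx, dy, dz, ax, ay, az], ...]]. A call has 1 to 12 rows; each row is the pose to reach, as a shift and turn from the pose commanded when the call began, along the tool's axes at that moment; what a row does not reach only later rows make up. Full scale, the value 1, is 0.3 m for a shift and pi/2 rad for a turn. A row lasts 1/8 s, in which the tool goes at most 62.5 mm and 10.7 degrees, less where a joint would pass 70% of its speed; a pose out of reach is approached as far as the arm can. A call with a number of a shift or a turn outside -1 to 1 is refused whole. A call with a gripper value outside its range is refused whole. OPENING is the opening, from -1 (shut) to 1 (fully open), so that 0 is half open, set as the call begins (- or left out, the last holds). The fingers move at their own pace and stop on an object; FORCE is the grip in N (left out, the last holds). Time passes only in rows, so rows that repeat a pose let the fingers close. It gives the time, the measured TCP pose, the force and the opening at its end, in the units of the state.
- robot.get_obs(): the state, without advancing time (a new reading comes with each control period).
- robot.camera(name): name is "side" or "top" or "wrist"; returns a dict with "color" (384x512x3 uint8, red, green, blue), "z_map" (384x512 float32, m along the optical axis (not along the pixel's ray), 0 where there is no reading), "fx", "fy", "cx", "cy" (pixels), "R" (3x3) and "t" (3): a world point X has camera coordinates R X + t. Camera axes: x right, y down, z forward; pixel columns grow to the right and rows downward; lengths in m; the calibration is good to about 2 mm. A picture is of the moment at which its call begins.
- robot.job_done(): hands the job in, once; it reports no verdict.
Trained networks look in the newest picture that a camera, given by its name, has taken for a name from the list of things; names that differ only in an ending like _2 or _b are one class to them, and where a whole thing is asked for, a point or a joint stands for the part that bears it (a point fixed in the world has none). Each returns a list of dicts, best first, with "conf" (0 to 1); they miss things now and then, are a little off and sometimes report something else, mostly with a low value. They report only what shows in the picture. A call takes as long as a camera call. They do not tell look-alikes from the thing itself.
- robot.search_frame(camera, target): "at" ([x, y, z] in m, in world coordinates, good to about 4 mm: the middle of the surface that is visible of it).
- robot.outline_of(camera, target): "mask" (384x512 bool, what is visible of it).
- robot.pinpoint(camera, target): "at" ([x, y, z] in m, in world coordinates, good to about 4 mm: a listed point, or the origin of a listed thing).
The state is a dict: "time": time; "joints": joint angles; "qd": joint speeds; "joint_torque": joint torques, N m; "tool_pos": TCP position; "eef_rot": TCP orientation; "ft_force": force on the tool from outside, world axes, zero at the start; "torque": the same for the moment, N m; "width": opening from 0.0 (shut) to 1.0 (fully open).
Only numpy, scipy, OpenCV 4.12 (cv2) and the standard library are available. Lean on these libraries where they do the work, as an engineer would, in place of code of your own. Each camera call takes 0.05 s, during which the arm holds its last target.

TASK

On the stop rail that holds the piece of wood, slide the loose metal stop along the rail until it is up against the end of the wood, and then turn its clamp knob clockwise all the way to lock it there. Leave the wood in its place and do not disturb the stop on the other, empty rail.

Things in the scene. Friction and masses are not known exactly. Their poses are not given: they have to be found in the camera images.
- clamp_grip (a point): On the knob's axis, 7 mm below its top, 83 mm above the table. Black knob with an upright grip bar 50 mm long, 14 thick (x along the bar, y across it, z up), clear to 22 mm below this point. It sits on the dark steel stop, 50 mm long, on an aluminium rail 320 mm long; moving the knob along the rail slides the stop (3 N). The stop's face to the wood is 25 mm from the axis.
- clamp (a joint): Turn of that knob (rad): 0 free, growing clockwise from above to 1.4, locked, a firm end stop with the bar in line with the rail. At q the bar stands 1.4 - q anticlockwise of the direction from stop to wood along the rail. Starts at 0 to 0.25; from about 0.7 on it grips the rail and the stop no longer slides. Turning takes 0.1 to 0.2 N m; the knob stays where it is left.
- sample: Loose pale wood, 90 x 40 x 26 mm, on the grey base board beside the rail, against (within 6 mm) the fixed dark block at the rail's far end. Origin: centre of its underside; x along the rail, from the stop to the fixed block; y towards the rail. The end the stop meets is 45 mm from the origin (-x); when they touch, the knob's axis lies at x = -70 mm, y = 44 mm from the origin.
- spare_clamp_tip (a point): End of the top of the grip bar on the other knob, of the like stop on the like rail that holds no wood (24 mm from that knob's axis, 90 mm above the table). Leave that stop and its knob alone.
There are look-alikes about, which are no part of the job. What is meant by the sample is not pink or turquoise, and is the smaller of those in its own colour.

How it is judged:
By the outcome, as a careful person would: the job done as asked, in the order asked, and still so for the second after the job is handed in, with the robot touching nothing.
It also fails if it takes over 34 s, if anything falls off the work surface, if the arm or the gripper's body presses on something with over 40 N, if the wrist force passes 120 N, or if a joint passes its speed limit or range.

## Working session

There is one attempt and no reset: what is moved stays moved. The work goes in short steps, Python scripts to look and compute and a shell command to move; the robot and the scene stay as the last step left them, time stands still between calls to the robot, and variables do not carry over. Pictures are saved under pics/ and viewed, and the job is handed in when it is done.

```bash
ls; mkdir -p pics
cat > h.py <<'E'
import numpy as np, cv2, json
from cell import robot
def snap(name,f):
    c=robot.camera(name); cv2.imwrite('pics/'+f,c['color'][:,:,::-1]); return c
def proj(c,X):
    p=np.array(c['R'])@np.array(X)+np.array(c['t']); return p[0]/p[2]*c['fx']+c['cx'],p[1]/p[2]*c['fy']+c['cy']
def cloud(c):
    z=c['z_map']; v,u=np.mgrid[0:384,0:512]
    P=np.stack([(u-c['cx'])/c['fx']*z,(v-c['cy'])/c['fy']*z,z],-1)
    return (P-np.array(c['t']))@np.array(c['R'])
E
python3 - <<'E'
from h import *
np.set_printoptions(precision=4,suppress=True)
for n in ['top','side','wrist']:
    c=snap(n,n+'0.png')
    for t in ['clamp_grip','sample','spare_clamp_tip']:
        print(n,t,[(np.round(d['at'],4).tolist(),round(d['conf'],2),[int(x) for x in proj(c,d['at'])]) for d in robot.pinpoint(n,t)])
o=robot.get_obs(); print(o['time'],o['tool_pos'],o['eef_rot'],o['width'],robot.tip_reach)
E
```

```text
pics
top clamp_grip [([0.5391, -0.1552, 0.0841], 0.51, [282, 172])]
top sample [([0.2527, -0.2609, -0.0017], 0.92, [319, 270]), ([0.6566, -0.1843, 0.0198], 0.91, [288, 140]), ([0.3453, -0.0483, 0.0014], 0.86, [248, 241]), ([0.3306, -0.4159, 0.0025], 0.65, [369, 242])]
top spare_clamp_tip [([0.5621, 0.261, 0.0932], 0.65, [139, 168])]
side clamp_grip [([0.6599, -0.187, 0.0195], 0.72, [346, 242]), ([0.5395, -0.1556, 0.0849], 0.53, [294, 224])]
side sample [([0.659, -0.1865, 0.016], 0.94, [345, 243]), ([0.3413, -0.0427, 0.0012], 0.91, [203, 226]), ([0.252, -0.2573, 0.0005], 0.63, [176, 312])]
side spare_clamp_tip [([0.5641, 0.2624, 0.0908], 0.48, [260, 112])]
wrist clamp_grip []
wrist sample []
wrist spare_clamp_tip []
0.6 [0.2526 0.6796 0.2563] [[ 0.     -0.9374  0.3483]
 [ 0.      0.3483  0.9374]
 [-1.     -0.      0.    ]] 0.9958240949816505 0.025
```

View pics/top0.png

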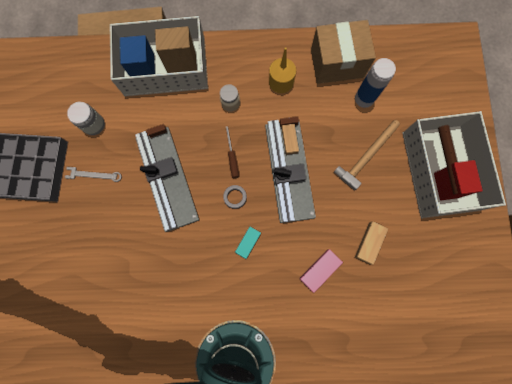

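View pics/side0.png

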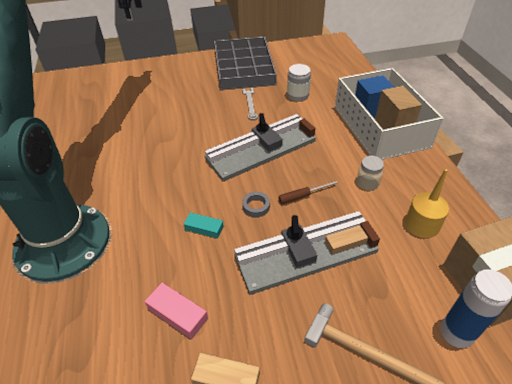

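Run:
```python
from h import *
np.set_printoptions(precision=4,suppress=True)
for n in ['top','side']:
    c=snap(n,n+'1.png'); P=cloud(c)
    for t in ['sample','clamp_grip']:
        for d in robot.outline_of(n,t):
            m=d['mask'].astype(bool)&(c['z_map']>0); Q=P[m]
            if not(0.45<np.median(Q[:,0])<0.75 and np.median(Q[:,1])<0): continue
            print(n,t,d['conf'],m.sum(),np.median(Q,0),'zpct',np.percentile(Q[:,2],[5,50,95]))
            zt=np.percentile(Q[:,2],95)
            lo = 0.038 if t=='sample' else 0.08
            T=Q[Q[:,2]>lo][:,:2].astype(np.float32)
            if len(T)>4:
                r=cv2.minAreaRect(T*1000); print('  top rect',len(T),r, 'mean',T.mean(0)); 
                w,v=np.linalg.eigh(np.cov(T.T)); a=v[:,1]*np.sign(v[0,1]); print('  axis deg',np.degrees(np.arctan2(a[1],a[0])), 'ext', (T@a).min(),(T@a).max())
    # rail direction: bright pixels near
    im=c['color'].astype(int); br=(im.min(-1)>190)&(P[...,0]>.4)&(P[...,0]<.8)&(P[...,1]<-.05)&(P[...,1]>-.25)&(P[...,2]<.06)&(P[...,2]>.02)
    T=P[br][:,:2]; w,v=np.linalg.eigh(np.cov(T.T)); a=v[:,1]*np.sign(v[0,1]); print(n,'rail',br.sum(),T.mean(0),np.degrees(np.arctan2(a[1],a[0])),np.sqrt(w), np.median(P[br][:,2]))
    if n=='top':
        x=cv2.resize(c['color'][100:240,240:340],None,fx=6,fy=4.2*6/4.2,interpolation=cv2.INTER_CUBIC)[:600*2]
        cv2.imwrite('pics/crop1.png',cv2.resize(c['color'][105:230,245:340],None,fx=4.7,fy=4.7,interpolation=cv2.INTER_CUBIC)[:,:,::-1])
    else: cv2.imwrite('pics/crop2.png',cv2.resize(c['color'][200:300,225:390],None,fx=4.8,fy=4.8,interpolation=cv2.INTER_CUBIC)[:,:,::-1])
```

```text
top sample 0.95 390 [ 0.654  -0.1864  0.0418] zpct [0.0305 0.0418 0.045 ]
  top rect 353 ((658.669189453125, -186.91787719726562), (90.2865982055664, 39.6906852722168), 6.381580352783203) mean [ 0.6577 -0.1869]
  axis deg 6.26949226692035 ext 0.589146048183596 0.6794607156641362
top clamp_grip 0.45 166 [ 0.5389 -0.1558  0.0805] zpct [0.0506 0.0805 0.0913]
  top rect 83 ((543.0728759765625, -155.5921173095703), (49.724796295166016, 14.393651008605957), 77.67304992675781) mean [ 0.5419 -0.1558]
  axis deg 78.43897217782356 ext -0.06842803814059294 -0.01867906502548326
top rail 464 [ 0.558  -0.1525] 6.297195946788534 [0.0109 0.1   ] 0.03811777981867848
side sample 0.89 743 [ 0.6525 -0.1943  0.0431] zpct [0.025  0.0431 0.046 ]
  top rect 569 ((655.404541015625, -187.44671630859375), (90.34432983398438, 42.14531326293945), 8.024215698242188) mean [ 0.6547 -0.1891]
  axis deg 6.8913947261011685 ext 0.5831043851622143 0.6734470807122707
side clamp_grip 0.84 258 [ 0.5359 -0.1615  0.0773] zpct [0.0581 0.0773 0.0915]
  top rect 123 ((539.3937377929688, -157.59359741210938), (47.48955535888672, 14.046927452087402), 77.50574493408203) mean [ 0.5384 -0.1599]
  axis deg 78.51034120299866 ext -0.07075338930079156 -0.023251354857467543
side rail 897 [ 0.554  -0.1544] 6.367828784247006 [0.0111 0.1003] 0.03978834360274143
```

View pics/crop1.png

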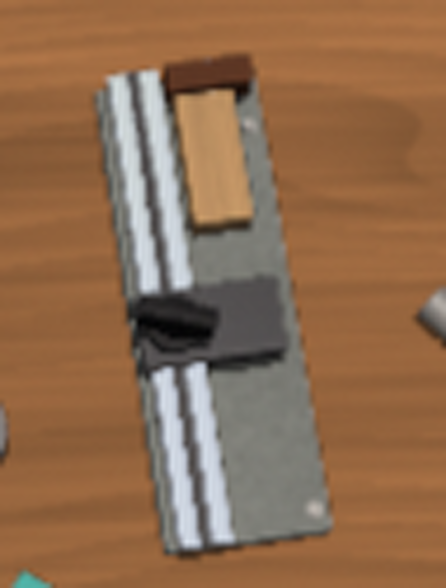

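View pics/crop2.png

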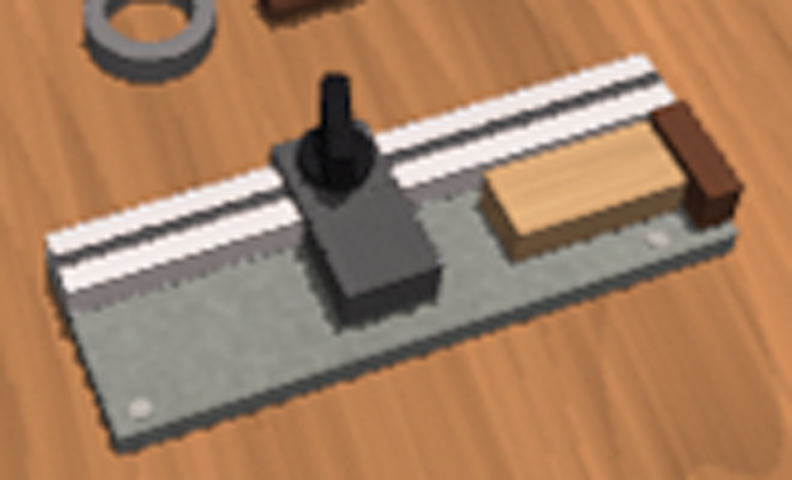

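```bash
python3 -m pendant '[[[0,-0.06,-0.06,0.03,0,0],[0,-0.2,-0.2,0.09,0,0],[0,-0.35,-0.35,0.16,0,0],[0,-0.5,-0.5,0.225,0,0],[0,-0.65,-0.65,0.29,0,0],[0,-0.8,-0.8,0.36,0,0],[0,-0.92,-0.92,0.41,0,0],[0,-1,-1,0.45,0,0],[0,-1,-1,0.45,0,0]]]'
cat > goal.py <<'E'
from h import *
import sys
from scipy.spatial.transform import Rotation as Ro
np.set_printoptions(precision=4,suppress=True)
def goal(x,y,z,th):
    o=robot.get_obs(); R=np.array(o['eef_rot']); p=np.array(o['tool_pos']); t=np.radians(th)
    G=np.array([[0,-np.sin(t),np.cos(t)],[0,np.cos(t),np.sin(t)],[-1,0,0]])
    print('t',o['time'],'pos',p,'th',np.degrees(np.arctan2(R[1,2],R[0,2])),'F',np.array(o['ft_force']),'M',np.array(o['torque']),'w',o['width'])
    print('shift',R.T@(np.array([x,y,z])-p)/0.3,'turn',Ro.from_matrix(R.T@G).as_rotvec()/(np.pi/2))
if __name__=='__main__': goal(*map(float,sys.argv[1:]))
E
python3 goal.py 0.541 -0.156 0.20 -11.6
```

```text
time: 2.02
tool_pos: [0.4308, 0.2906, 0.2567]
eef_rot: [[0.001, -0.481, 0.877], [-0.001, 0.877, 0.481], [-1.0, -0.001, 0.0]]
ft_force: [-0.0, 0.4, -0.1]
width: 1.003
t 2.025 pos [0.4308 0.2906 0.2567] th 28.75159452047694 F [-0.0047  0.4244 -0.1415] M [ 0.0238 -0.0167  0.0175] w 1.0029666435124747
shift [ 0.1906 -1.4816 -0.3939] turn [0.4484 0.0005 0.0006]
```

```bash
python3 -m pendant '[[[0,-0.08,-0.02,0.04,0,0],[0,-0.25,-0.07,0.11,0,0],[0,-0.42,-0.11,0.19,0,0],[0,-0.59,-0.16,0.27,0,0],[0,-0.75,-0.2,0.34,0,0],[0,-0.9,-0.24,0.41,0,0],[0,-1,-0.27,0.45,0,0],[0,-1,-0.27,0.45,0,0]]]'
python3 goal.py 0.541 -0.156 0.20 -11.6
```

```text
time: 3.02
tool_pos: [0.5048, -0.0102, 0.2566]
eef_rot: [[0.001, 0.202, 0.979], [-0.001, 0.979, -0.202], [-1.0, -0.001, 0.001]]
ft_force: [-0.4, 0.5, 0.1]
width: 1.002
t 3.025 pos [ 0.5048 -0.0102  0.2566] th -11.674962190097569 F [-0.3822  0.5377  0.0839] M [0.028  0.0081 0.0934] w 1.0022658018174475
shift [ 0.1893 -0.4513  0.2163] turn [-0.0008  0.0007  0.0006]
```

```bash
python3 -m pendant '[[[0.03,-0.1,0.05,0,0,0],[0.09,-0.25,0.12,0,0,0],[0.15,-0.38,0.18,0,0,0],[0.19,-0.45,0.216,0,0,0],[0.19,-0.45,0.216,0,0,0],[0.19,-0.45,0.216,0,0,0]]]'
python3 goal.py 0.541 -0.156 0.089 -11.6
python3 - <<'E'
from h import *
np.set_printoptions(precision=4,suppress=True)
c=snap('wrist','wrist2.png');P=cloud(c)
for t in ['clamp_grip','sample']:
    print(t,[(np.round(d['at'],4).tolist(),round(d['conf'],2),[int(x) for x in proj(c,d['at'])]) for d in robot.pinpoint('wrist',t)])
    for d in robot.outline_of('wrist',t):
        m=d['mask'].astype(bool)&(c['z_map']>0); Q=P[m]
        lo=.038 if t=='sample' else .083
        T=Q[Q[:,2]>lo][:,:2].astype(np.float32)
        if len(T)>4:
            r=cv2.minAreaRect(T*1000); w,v=np.linalg.eigh(np.cov(T.T)); a=v[:,1]*np.sign(v[0,1])
            print(d['conf'],len(T),r,np.degrees(np.arctan2(a[1],a[0])),Q[:,2].max())
E
```

```text
time: 3.78
tool_pos: [0.5414, -0.1505, 0.1993]
eef_rot: [[-0.0, 0.195, 0.981], [0.002, 0.981, -0.195], [-1.0, 0.001, -0.001]]
ft_force: [-0.5, 0.6, -0.1]
width: 1.002
t 3.775 pos [ 0.5414 -0.1505  0.1993] th -11.237482044099838 F [-0.4776  0.5772 -0.1142] M [ 0.0146 -0.0162  0.0271] w 1.001511329971375
shift [ 0.3677 -0.0186  0.0025] turn [ 0.004  -0.0005 -0.0009]
clamp_grip [([0.5398, -0.1549, 0.0817], 0.66, [253, 196])]
0.76 1207 ((543.0244140625, -154.81947326660156), (49.18100357055664, 13.770296096801758), 78.50108337402344) 77.68699290814673 0.09132113316273939
sample [([0.2551, -0.2603, -0.0031], 0.65, [24, 306]), ([0.3426, -0.0438, -0.0035], 0.64, [22, 96])]
0.87 4654 ((658.4701538085938, -186.4510955810547), (89.97354888916016, 40.24748992919922), 6.293359756469727) 6.065172377859517 0.045804581752726475
0.56 29 ((478.7104187011719, -128.5022735595703), (5.906808376312256, 13.480598449707031), 72.20393371582031) -26.846467255162963 0.23571162740549553
```

View pics/wrist2.png

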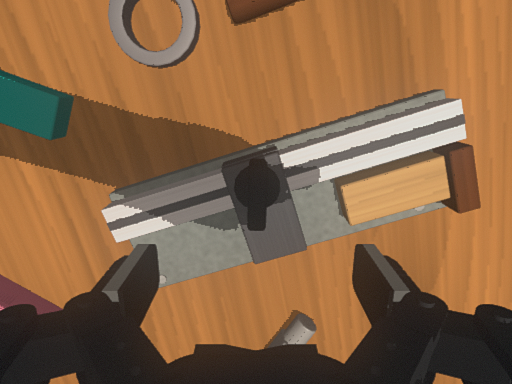

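```bash
python3 -m pendant '[[[0.08,-0.016,0.005,0.007,0,0],[0.2,-0.016,0.005,0.007,0,0],[0.3,-0.016,0.005,0.007,0,0],[0.35,-0.016,0.005,0.007,0,0],[0.364,-0.016,0.005,0.007,0,0],[0.364,-0.016,0.005,0.007,0,0]]]'
python3 goal.py 0.542 -0.1555 0.09 -11.9
```

```text
time: 4.78
tool_pos: [0.5424, -0.1579, 0.0907]
eef_rot: [[0.001, 0.208, 0.978], [-0.0, 0.978, -0.208], [-1.0, -0.0, 0.001]]
ft_force: [-0.1, 0.2, 1.1]
width: 0.999
t 4.775 pos [ 0.5424 -0.1579  0.0907] th -12.009221139616026 F [-0.1105  0.1872  1.1449] M [0.0669 0.009  0.0032] w 0.9994790482799087
shift [ 0.0023  0.0074 -0.0029] turn [-0.0012  0.0007  0.    ]
```

```bash
python3 -m pendant '[[[0,0.008,-0.003,0,0,0],[0,0.008,-0.003,0,0,0],[0,0.008,-0.003,0,0,0],[0,0.008,-0.003,0,0,0],[0,0.008,-0.003,0,0,0],[0,0.008,-0.003,0,0,0],[0,0.008,-0.003,0,0,0],[0,0.008,-0.003,0,0,0]]]' -1 40
python3 goal.py 0.583 -0.151 0.09 -11.9
```

```text
time: 5.78
tool_pos: [0.5416, -0.1552, 0.0904]
eef_rot: [[0.0, 0.208, 0.978], [0.0, 0.978, -0.208], [-1.0, 0.0, 0.0]]
ft_force: [-1.3, 0.8, 4.8]
width: 0.156
t 5.775 pos [ 0.5416 -0.1552  0.0904] th -12.03199736480992 F [-1.3208  0.7735  4.8268] M [ 0.1221  0.1833 -0.043 ] w 0.15624726529713054
shift [0.0014 0.0426 0.1321] turn [-0.0015  0.0001 -0.0002]
```

```bash
python3 -m pendant '[[[0,0.005,0.015,0,0,0],[0,0.012,0.036,0,0,0],[0,0.019,0.057,0,0,0],[0,0.025,0.077,0,0,0],[0,0.031,0.094,0,0,0],[0,0.035,0.107,0,0,0],[0,0.035,0.107,0,0,0],[0,0.035,0.107,0,0,0]]]'
python3 goal.py 0.583 -0.151 0.09 -11.9
cat > look.py <<'E'
from h import *
import sys
k=sys.argv[1]
c=snap('wrist','w%s.png'%k); s=snap('side','s%s.png'%k)
a=cv2.resize(c['color'][60:300,160:500],None,fx=2.2,fy=2.2,interpolation=cv2.INTER_CUBIC)
b=cv2.resize(s['color'][195:300,225:395],None,fx=4.7,fy=4.7,interpolation=cv2.INTER_CUBIC)
cv2.imwrite('pics/wc%s.png'%k,a[:,:,::-1]); cv2.imwrite('pics/sc%s.png'%k,b[:,:,::-1])
E
python3 look.py 3
```

```text
time: 6.78
tool_pos: [0.5751, -0.1516, 0.0904]
eef_rot: [[-0.0, 0.208, 0.978], [0.0, 0.978, -0.208], [-1.0, 0.0, -0.0]]
ft_force: [-1.2, 1.2, 6.3]
width: 0.154
t 6.775 pos [ 0.5751 -0.1516  0.0904] th -12.026078808691803 F [-1.1801  1.1758  6.2646] M [ 0.1684  0.31   -0.0795] w 0.153777029197497
shift [0.0014 0.0074 0.0255] turn [-0.0014 -0.0001 -0.0002]
```

View pics/w3.png

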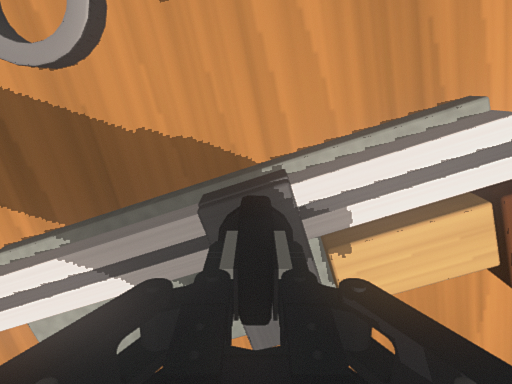

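View pics/sc3.png

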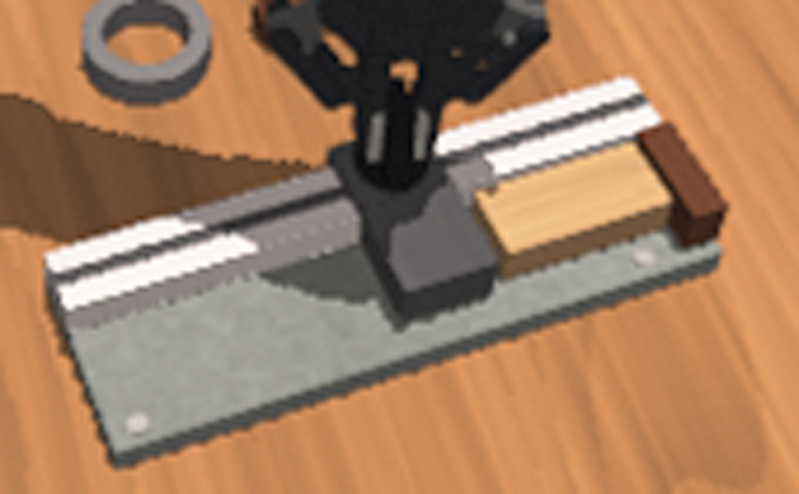

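```bash
python3 -m pendant '[[[0,0.002,0.006,0,0,0],[0,0.004,0.012,0,0,0],[0,0.006,0.018,0,0,0],[0,0.006,0.018,0,0,0],[0,0.006,0.018,0,0,0]]]'
python3 goal.py 0.583 -0.151 0.09 -11.9
python3 look.py 4
```

```text
time: 7.5
tool_pos: [0.5802, -0.151, 0.0904]
eef_rot: [[-0.001, 0.209, 0.978], [0.001, 0.978, -0.209], [-1.0, 0.0, -0.001]]
ft_force: [-1.9, 1.9, 6.4]
width: 0.151
t 7.5 pos [ 0.5802 -0.151   0.0904] th -12.035459696259391 F [-1.8743  1.8671  6.4235] M [ 0.1484  0.4328 -0.1157] w 0.15109868590653155
shift [0.0014 0.002  0.0091] turn [-0.0015 -0.0006 -0.0002]
```

View pics/w4.png

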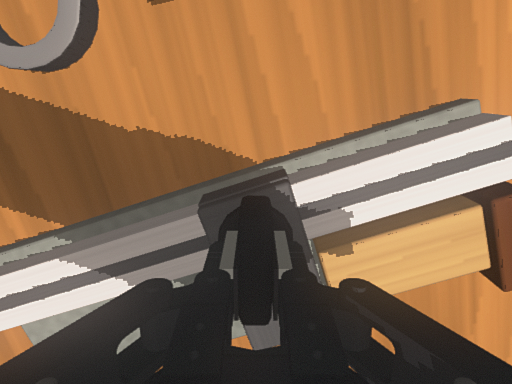

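View pics/sc4.png

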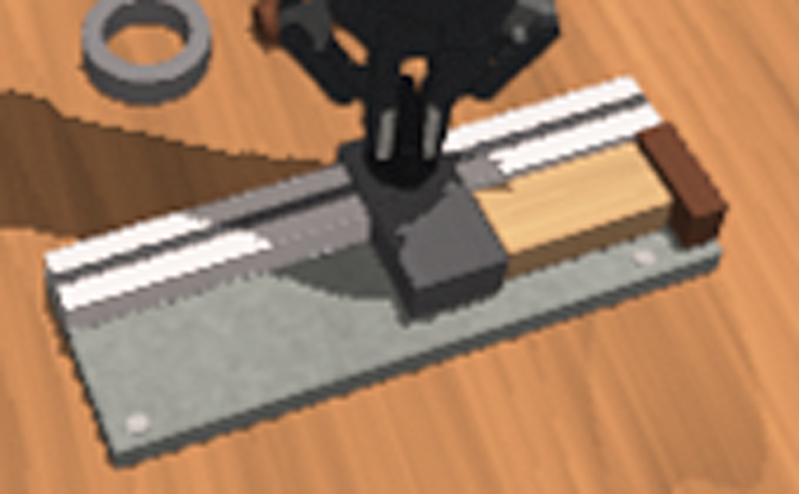

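```bash
python3 -m pendant '[[[0,0.001,0.003,0,0,0],[0,0.002,0.005,0,0,0],[0,0.002,0.005,0,0,0],[0,0.002,0.005,0,0,0]]]'
python3 goal.py 0.583 -0.151 0.09 -11.9
python3 -m pendant '[[[0,0.001,0.002,0,0,0],[0,0.001,0.003,0,0,0],[0,0.001,0.003,0,0,0],[0,0.001,0.003,0,0,0]]]'
python3 goal.py 0.583 -0.151 0.09 -11.9
python3 look.py 5
```

```text
time: 8.1
tool_pos: [0.5816, -0.1508, 0.0904]
eef_rot: [[-0.001, 0.209, 0.978], [0.001, 0.978, -0.209], [-1.0, 0.0, -0.001]]
ft_force: [-2.3, 1.0, 7.4]
width: 0.152
t 8.1 pos [ 0.5816 -0.1508  0.0904] th -12.04062886500498 F [-2.2821  0.9665  7.3587] M [0.1148 0.4833 0.0039] w 0.15178224456472414
shift [0.0014 0.0005 0.0048] turn [-0.0016 -0.0009 -0.0002]
time: 8.6
tool_pos: [0.5824, -0.1507, 0.0904]
eef_rot: [[-0.001, 0.209, 0.978], [0.001, 0.978, -0.209], [-1.0, 0.0, -0.002]]
ft_force: [-2.5, 0.4, 5.8]
width: 0.152
t 8.6 pos [ 0.5824 -0.1507  0.0904] th -12.035105029292279 F [-2.545   0.426   5.8333] M [ 0.0803  0.5085 -0.0315] w 0.1517051758337526
shift [ 0.0014 -0.0005  0.0021] turn [-0.0015 -0.001  -0.0001]
```

View pics/wc5.png

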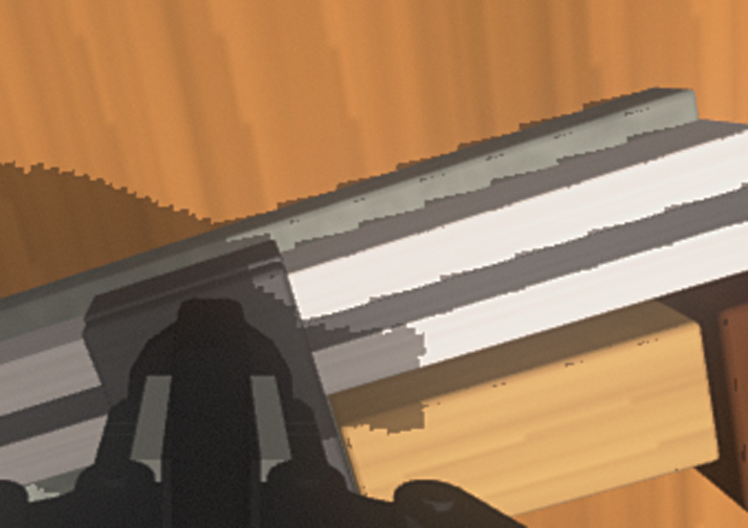

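View pics/sc5.png

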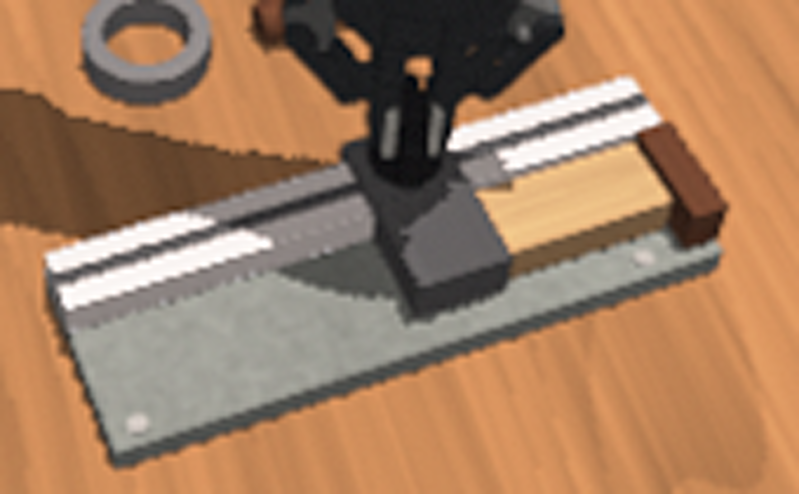

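View pics/wc4.png

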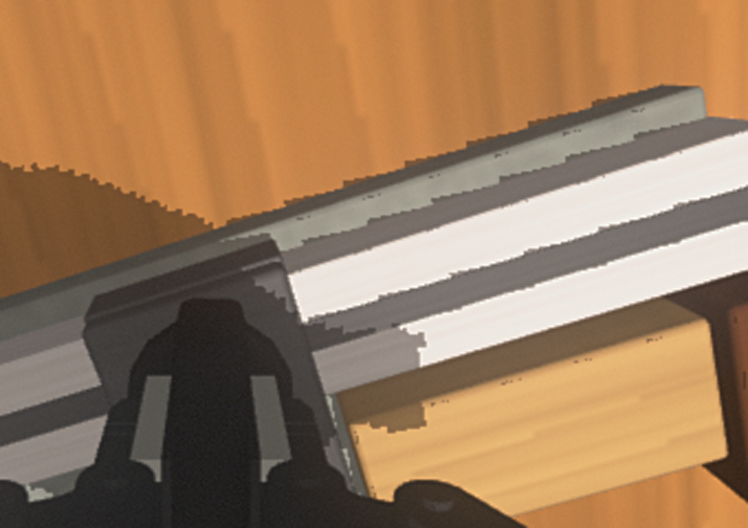

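```bash
python3 -m pendant '[[[0,0.0005,0.002,0,0,0],[0,0.001,0.003,0,0,0],[0,0.001,0.003,0,0,0],[0,0.001,0.003,0,0,0]]]'
python3 goal.py 0.583 -0.151 0.09 -11.9
python3 look.py 6
python3 - <<'E'
import cv2,numpy as np
a=[cv2.resize(cv2.imread(f'pics/w{k}.png')[220:300,290:390],None,fx=3.6,fy=5,interpolation=cv2.INTER_NEAREST) for k in (5,6)]
b=[cv2.resize(cv2.imread(f'pics/w{k}.png')[180:290,450:512],None,fx=2.2,fy=1.5) for k in (5,6)]
cv2.imwrite('pics/cmp6.png',np.hstack(a)); cv2.imwrite('pics/cmp6b.png',np.hstack(b))
E
```

```text
time: 9.2
tool_pos: [0.5834, -0.1506, 0.0904]
eef_rot: [[-0.001, 0.209, 0.978], [0.001, 0.978, -0.209], [-1.0, 0.0, -0.001]]
ft_force: [-2.4, 0.3, 6.5]
width: 0.153
t 9.2 pos [ 0.5834 -0.1506  0.0904] th -12.040734652792977 F [-2.3593  0.2928  6.5116] M [ 0.1429  0.4527 -0.0689] w 0.1525751514093665
shift [ 0.0014 -0.0014 -0.0009] turn [-0.0016 -0.0009 -0.0001]
```

View pics/cmp6.png

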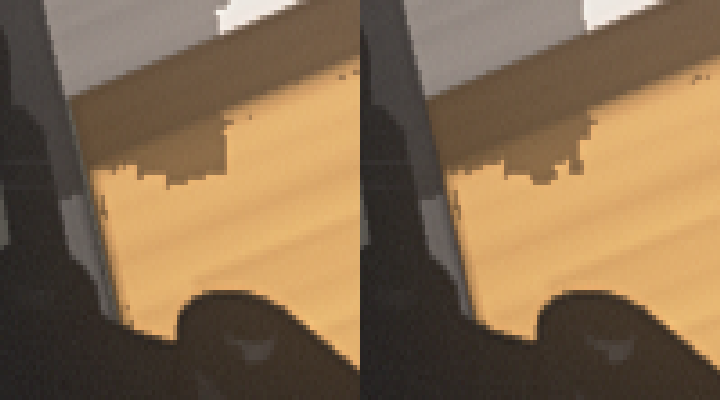

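View pics/wc6.png

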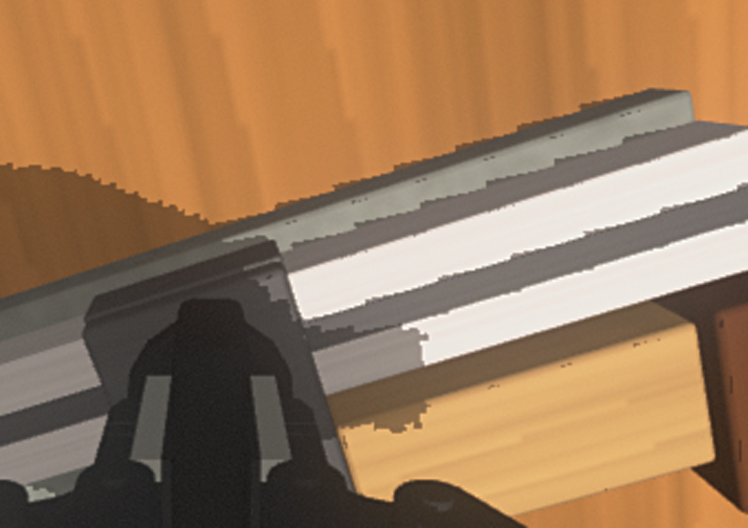

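```bash
python3 -m pendant '[[[0,0.0005,0.002,0,0,0],[0,0.001,0.003,0,0,0],[0,0.001,0.003,0.05,0,0],[0,0.001,0.003,0.11,0,0],[0,0.001,0.003,0.17,0,0],[0,0.001,0.003,0.23,0,0],[0,0.001,0.003,0.27,0,0],[0,0.001,0.003,0.27,0,0],[0,0.001,0.003,0.27,0,0]]]' -1 60
python3 goal.py 0.583 -0.151 0.09 -83.7
python3 look.py 7
```

```text
time: 10.42
tool_pos: [0.5843, -0.1505, 0.0905]
eef_rot: [[-0.001, 0.593, 0.805], [0.001, 0.805, -0.593], [-1.0, -0.0, -0.002]]
ft_force: [-2.7, 1.7, 7.1]
width: 0.154
t 10.425 pos [ 0.5843 -0.1505  0.0905] th -36.350144832827134 F [-2.6831  1.666   7.1184] M [ 0.1984  0.6198 -0.0839] w 0.15393994623124369
shift [ 0.0016 -0.0038 -0.0024] turn [ 0.5261 -0.0008  0.0006]
```

View pics/w7.png

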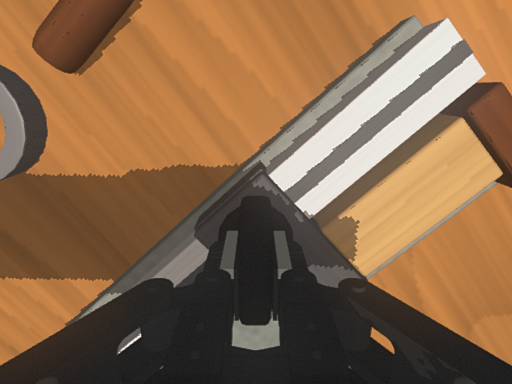

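View pics/sc7.png

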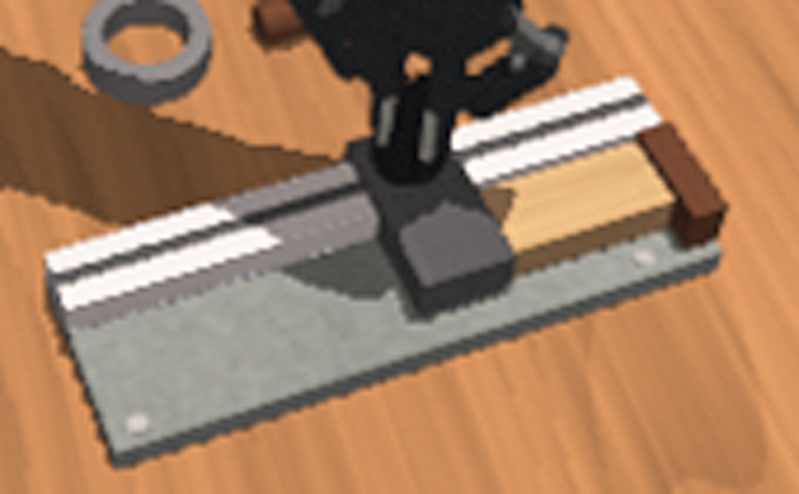

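```bash
python3 -m pendant '[[[0,0.0014,0.0015,0,0,0],[0,0.0014,0.0015,0.05,0,0],[0,0.0014,0.0015,0.12,0,0],[0,0.0014,0.0015,0.19,0,0],[0,0.0014,0.0015,0.26,0,0],[0,0.0014,0.0015,0.33,0,0],[0,0.0014,0.0015,0.4,0,0],[0,0.0014,0.0015,0.46,0,0],[0,0.0014,0.0015,0.5,0,0],[0,0.0014,0.0015,0.525,0,0],[0,0.0014,0.0015,0.525,0,0],[0,0.0014,0.0015,0.525,0,0]]]'
python3 goal.py 0.583 -0.151 0.09 -83.7
python3 look.py 8
```

```text
time: 12.02
tool_pos: [0.5846, -0.1503, 0.0909]
eef_rot: [[-0.002, 0.994, 0.113], [0.001, 0.113, -0.994], [-1.0, -0.002, -0.002]]
ft_force: [-3.9, 2.6, 10.6]
width: 0.15
t 12.025 pos [ 0.5846 -0.1503  0.0909] th -83.52338454461655 F [-3.8771  2.6008 10.6234] M [0.3703 0.7751 0.0825] w 0.15018077835499632
shift [ 0.0029 -0.0057  0.0018] turn [ 0.002 -0.001  0.001]
```

View pics/w8.png

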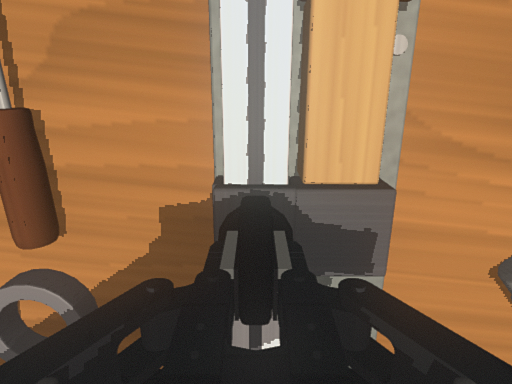

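View pics/sc8.png

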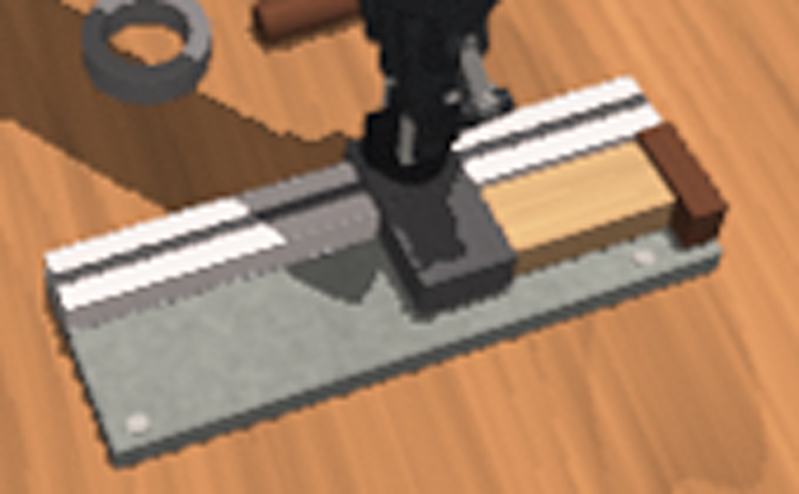

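```bash
python3 -m pendant '[[[0,0,0,0.02,0,0],[0,0,0,0.03,0,0],[0,0,0,0.03,0,0],[0,0,0,0.03,0,0]]]'
python3 goal.py 0.583 -0.151 0.09 -83.7
python3 -m pendant '[[[0,0,0,0.02,0,0],[0,0,0,0.03,0,0],[0,0,0,0.03,0,0],[0,0,0,0.03,0,0]]]'
python3 goal.py 0.583 -0.151 0.09 -83.7
```

```text
time: 12.62
tool_pos: [0.5846, -0.1502, 0.0909]
eef_rot: [[-0.003, 0.997, 0.072], [0.0, 0.072, -0.997], [-1.0, -0.003, -0.001]]
ft_force: [-3.6, 1.2, 11.7]
width: 0.15
t 12.625 pos [ 0.5846 -0.1502  0.0909] th -85.8478489218982 F [-3.6444  1.1541 11.7122] M [0.2406 0.8685 1.096 ] w 0.14986722336254285
shift [ 0.0029 -0.0057  0.0022] turn [-0.0239 -0.0005  0.0017]
time: 13.12
tool_pos: [0.5847, -0.1502, 0.0909]
eef_rot: [[-0.003, 1.0, 0.03], [-0.0, 0.03, -1.0], [-1.0, -0.003, 0.0]]
ft_force: [-4.9, 0.7, 11.1]
width: 0.153
t 13.125 pos [ 0.5847 -0.1502  0.0909] th -88.27994575525614 F [-4.8634  0.7007 11.1183] M [0.1705 0.8515 1.861 ] w 0.1530905346249622
shift [ 0.003  -0.0056  0.0026] turn [-0.0509 -0.      0.0022]
```

```bash
python3 -m pendant '[[[0,0,0,-0.025,0,0],[0,0,0,-0.045,0,0],[0,0,0,-0.045,0,0],[0,0,0,-0.045,0,0]]]'
python3 goal.py 0.583 -0.151 0.09 -83.7
python3 -m pendant '[[[0,0,0,0,0,0],[0,0,0,0,0,0],[0,0,0,0,0,0],[0,0,0,0,0,0],[-0.05,0,0,0,0,0],[-0.15,0,0,0,0,0],[-0.3,0,0,0,0,0],[-0.4,0,0,0,0,0],[-0.4,0,0,0,0,0],[-0.4,0,0,0,0,0]]]' 0.6
python3 look.py 9
python3 - <<'E'
from h import *
c=snap('top','top9.png')
cv2.imwrite('pics/tc9.png',cv2.resize(c['color'][105:230,120:340],None,fx=3.5,fy=3.5)[:,:,::-1])
for n in ['wrist','top']:
  c=robot.camera(n); P=cloud(c)
  for t in ['clamp_grip','sample','spare_clamp_tip']:
    print(n,t,[np.round(d['at'],4).tolist() for d in robot.pinpoint(n,t)])
    for d in robot.outline_of(n,t):
        m=d['mask'].astype(bool)&(c['z_map']>0); Q=P[m]
        lo=.038 if t=='sample' else .083
        T=Q[(Q[:,2]>lo)&(Q[:,2]<.12)][:,:2].astype(np.float32)
        if len(T)>4:
            w,v=np.linalg.eigh(np.cov(T.T)); a=v[:,1]*np.sign(v[0,1])
            print(len(T),cv2.minAreaRect(T*1000),np.degrees(np.arctan2(a[1],a[0])))
E
```

```text
time: 13.62
tool_pos: [0.5847, -0.1502, 0.0909]
eef_rot: [[-0.002, 0.996, 0.093], [0.001, 0.093, -0.996], [-1.0, -0.002, -0.001]]
ft_force: [-4.4, 0.7, 11.8]
width: 0.146
t 13.625 pos [ 0.5847 -0.1502  0.0909] th -84.65552831365494 F [-4.4146  0.6995 11.7555] M [0.3048 0.8853 0.6898] w 0.14621195818737082
shift [ 0.0029 -0.0057  0.002 ] turn [-0.0106 -0.0008  0.0014]
time: 14.88
tool_pos: [0.5854, -0.1499, 0.21]
eef_rot: [[-0.0, 0.996, 0.089], [0.001, 0.089, -0.996], [-1.0, -0.0, -0.001]]
ft_force: [-0.0, -0.0, -0.2]
width: 0.799
wrist clamp_grip [[0.5863, -0.1497, 0.0807]]
1174 ((586.072509765625, -150.6666259765625), (49.393272399902344, 14.072948455810547), 17.641109466552734) 17.524226159906515
wrist sample [[0.6606, -0.1874, 0.0176]]
5555 ((660.037109375, -186.875), (90.75833129882812, 40.256126403808594), 6.39194917678833) 6.242477870749903
wrist spare_clamp_tip []
top clamp_grip [[0.5823, -0.1514, 0.0828]]
80 ((585.4188232421875, -150.63186645507812), (49.4100341796875, 14.477777481079102), 16.9532470703125) 18.741281599622486
top sample [[0.2507, -0.2635, -0.0011], [0.3315, -0.4174, 0.0018], [0.3416, -0.0455, -0.002], [0.6605, -0.1827, 0.0188]]
11 ((242.00245666503906, -248.33364868164062), (40.90568923950195, 76.50521850585938), 35.52888107299805) -57.448442289761864
87 ((628.3298950195312, -190.25115966796875), (28.87525177001953, 38.72844696044922), 8.113138198852539) 83.16193245178576
top spare_clamp_tip [[0.5836, -0.1515, 0.083]]
```

View pics/w9.png

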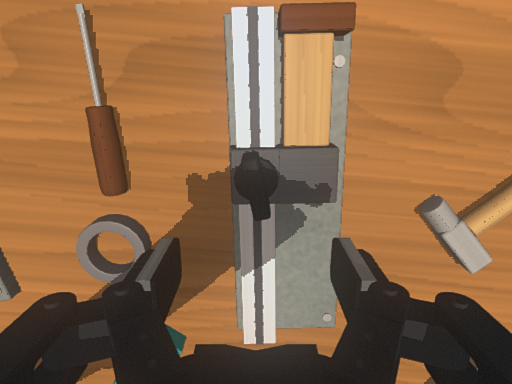

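View pics/sc9.png

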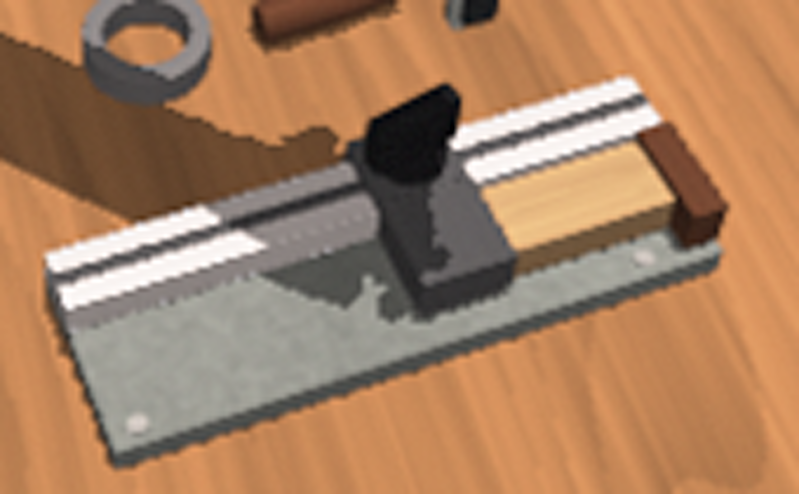

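View pics/tc9.png

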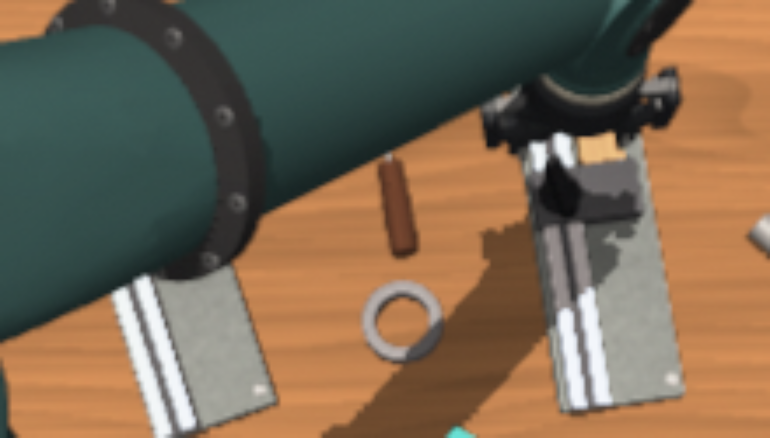

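```bash
python3 goal.py 0.5847 -0.1504 0.0905 -72.5
python3 -m pendant '[[[0.05,0,0,-0.05,0,0],[0.18,0,0,-0.11,0,0],[0.3,-0.001,0.001,-0.138,0,0],[0.37,-0.002,0.001,-0.138,0,0],[0.398,-0.002,0.001,-0.138,0,0],[0.398,-0.002,0.001,-0.138,0,0],[0.398,-0.002,0.001,-0.138,0,0]]]'
python3 goal.py 0.5847 -0.1504 0.0905 -72.5
```

```text
t 15.725 pos [ 0.5858 -0.1503  0.2102] th -84.91168354606529 F [-0.3969 -0.2024 -0.7082] M [ 0.0355  0.0658 -0.0129] w 0.7996583427803101
shift [ 0.3988 -0.0037 -0.0001] turn [-0.1379  0.     -0.0001]
time: 16.6
tool_pos: [0.586, -0.1511, 0.0918]
eef_rot: [[0.002, 0.954, 0.301], [-0.001, 0.301, -0.954], [-1.0, 0.002, 0.001]]
ft_force: [0.1, 0.4, 0.1]
width: 0.799
t 16.6 pos [ 0.586  -0.1511  0.0918] th -72.50274777155568 F [0.0952 0.3712 0.1155] M [ 0.0372 -0.0322 -0.0092] w 0.7986802108209812
shift [ 0.0043 -0.0036 -0.0035] turn [-0.      0.0008 -0.0011]
```

Settled within about 1 mm. Close gently with the small correction.

```bash
python3 -m pendant '[[[0.003,-0.004,-0.003,0,0,0],[0.003,-0.004,-0.003,0,0,0],[0.003,-0.004,-0.003,0,0,0],[0.003,-0.004,-0.003,0,0,0],[0.003,-0.004,-0.003,0,0,0],[0.003,-0.004,-0.003,0,0,0]]]' -1 40
python3 goal.py 0.5847 -0.1504 0.0905 -83.7
python3 -m pendant '[[[0,0,0,0.04,0,0],[0,0,0,0.08,0,0],[0,0,0,0.11,0,0],[0,0,0,0.125,0,0],[0,0,0,0.125,0,0],[0,0,0,0.125,0,0]]]'
python3 goal.py 0.5847 -0.1504 0.0905 -83.7
python3 look.py 10
```

```text
time: 17.35
tool_pos: [0.584, -0.1504, 0.0902]
eef_rot: [[0.001, 0.954, 0.301], [-0.0, 0.301, -0.954], [-1.0, 0.001, 0.0]]
ft_force: [-1.1, 0.1, 5.8]
width: 0.157
t 17.35 pos [ 0.584  -0.1504  0.0902] th -72.49590501592238 F [-1.0594  0.1259  5.7989] M [0.0389 0.1647 0.0524] w 0.1573618758953708
shift [-0.0009  0.0022  0.0008] turn [ 0.1245  0.0001 -0.0004]
time: 18.1
tool_pos: [0.584, -0.1502, 0.0903]
eef_rot: [[0.0, 0.994, 0.11], [0.0, 0.11, -0.994], [-1.0, 0.0, -0.0]]
ft_force: [-0.8, 0.7, 6.3]
width: 0.156
t 18.1 pos [ 0.584  -0.1502  0.0903] th -83.70822674008454 F [-0.8425  0.7223  6.2755] M [0.1426 0.178  0.1992] w 0.15582566945639928
shift [-0.0005  0.0024  0.0008] turn [-0.0001 -0.0001 -0.0003]
```

View pics/w10.png

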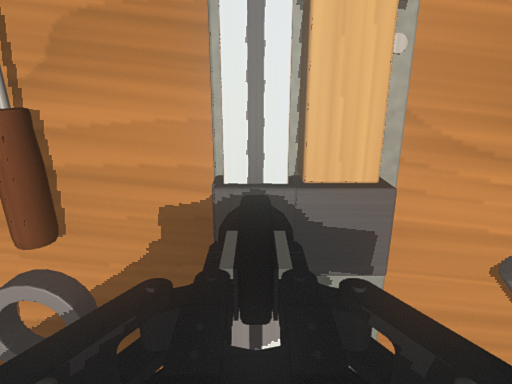

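```bash
python3 -m pendant '[[[0,0,0,0.013,0,0],[0,0,0,0.013,0,0],[0,0,0,0.013,0,0]]]'
python3 goal.py 0.5847 -0.1504 0.0905 -83.7
python3 -m pendant '[[[0,0,0,-0.012,0,0],[0,0,0,-0.012,0,0],[0,0,0,-0.012,0,0]]]'
python3 goal.py 0.5847 -0.1504 0.0905 -83.7
```

```text
time: 18.58
tool_pos: [0.584, -0.1502, 0.0903]
eef_rot: [[0.0, 0.996, 0.092], [-0.0, 0.092, -0.996], [-1.0, 0.0, 0.0]]
ft_force: [-1.3, 1.6, 7.2]
width: 0.153
t 18.575 pos [ 0.584  -0.1502  0.0903] th -84.74109734772458 F [-1.2595  1.5736  7.1744] M [0.1574 0.2151 0.527 ] w 0.15306434546576475
shift [-0.0005  0.0023  0.0009] turn [-0.0116  0.0001 -0.0001]
time: 18.95
tool_pos: [0.584, -0.1502, 0.0903]
eef_rot: [[0.0, 0.994, 0.108], [0.0, 0.108, -0.994], [-1.0, 0.0, -0.0]]
ft_force: [-1.2, 0.2, 7.3]
width: 0.154
t 18.95 pos [ 0.584  -0.1502  0.0903] th -83.79227633627784 F [-1.1519  0.1879  7.2803] M [0.1166 0.2243 0.2148] w 0.15415600716305033
shift [-0.0006  0.0023  0.0009] turn [-0.001  -0.0001 -0.0003]
```

```bash
python3 -m pendant '[[[0,0,0,-0.006,0,0],[0,0,0,-0.006,0,0],[0,0,0,-0.006,0,0]]]' -1 20
python3 goal.py 0.5847 -0.1504 0.0905 -83.7
python3 -m pendant '[[[0,0,0,0,0,0],[0,0,0,0,0,0],[0,0,0,0,0,0]]]' -0.5
python3 goal.py 0.5847 -0.1504 0.0905 -83.7
python3 look.py 11
```

```text
time: 19.32
tool_pos: [0.5839, -0.1502, 0.0903]
eef_rot: [[0.0, 0.993, 0.117], [0.0, 0.117, -0.993], [-1.0, 0.0, -0.0]]
ft_force: [-1.2, 0.7, 5.8]
width: 0.156
t 19.325 pos [ 0.5839 -0.1502  0.0903] th -83.27613625306398 F [-1.1833  0.7104  5.8066] M [0.1373 0.2563 0.0783] w 0.15629646929345065
shift [-0.0006  0.0024  0.0009] turn [ 0.0047 -0.0002 -0.0003]
time: 19.7
tool_pos: [0.5836, -0.15, 0.0895]
eef_rot: [[-0.001, 0.993, 0.117], [0.0, 0.117, -0.993], [-1.0, -0.001, -0.0]]
ft_force: [0.7, 0.1, 0.2]
width: 0.251
t 19.7 pos [ 0.5836 -0.15    0.0895] th -83.29112420691094 F [0.7404 0.1004 0.2008] M [-0.0163 -0.0023  0.0233] w 0.251052631208834
shift [-0.0035  0.0035  0.0018] turn [ 0.0045 -0.0001  0.0003]
```

View pics/w11.png

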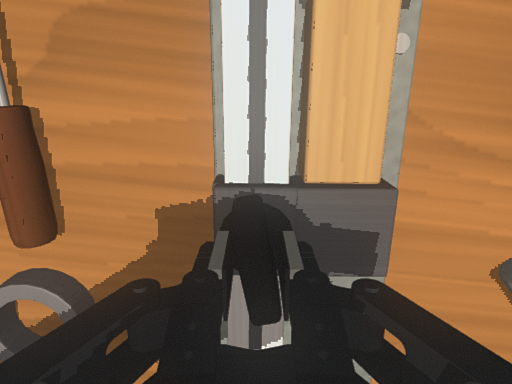

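```bash
python3 -m pendant '[[[0,0,0,0,0,0],[0,0,0,0.04,0,0],[0,0,0,0.08,0,0],[0,0,0,0.09,0,0],[0,0,0,0.09,0,0]]]' -0.6
python3 goal.py 0.5847 -0.1504 0.0905 -83.7
python3 look.py 12
```

```text
time: 20.42
tool_pos: [0.5837, -0.1503, 0.0898]
eef_rot: [[-0.0, 1.0, -0.023], [-0.0, -0.023, -1.0], [-1.0, -0.0, 0.0]]
ft_force: [-0.6, -0.9, -0.7]
width: 0.205
t 20.425 pos [ 0.5837 -0.1503  0.0898] th -91.33214845455058 F [-0.6163 -0.947  -0.6566] M [-0.1309  0.0693  0.2067] w 0.20508526602996371
shift [-0.0023  0.0033  0.0003] turn [-0.0848  0.0002  0.0001]
```

View pics/w12.png

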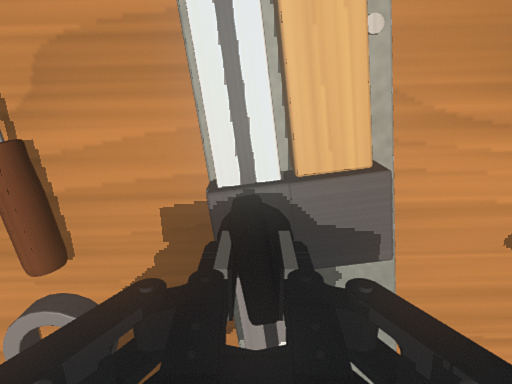

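```bash
python3 -m pendant '[[[0,0,0,0.02,0,0],[0,0,0,0.03,0,0],[0,0,0,0.03,0,0],[0,0,0,0.03,0,0]]]'
python3 goal.py 0.5847 -0.1504 0.0905 -83.7
python3 -m pendant '[[[0,0,0,0.02,0,0],[0,0,0,0.02,0,0],[0,0,0,0.02,0,0]]]'
python3 goal.py 0.5847 -0.1504 0.0905 -83.7
python3 look.py 13
```

```text
time: 21.02
tool_pos: [0.5837, -0.1502, 0.0898]
eef_rot: [[-0.0, 0.997, -0.071], [-0.0, -0.071, -0.997], [-1.0, -0.0, 0.0]]
ft_force: [-0.5, -0.7, -0.0]
width: 0.201
t 21.025 pos [ 0.5837 -0.1502  0.0898] th -94.09215733779968 F [-0.5002 -0.7209 -0.0135] M [-0.142   0.1632  0.2455] w 0.20058554155002759
shift [-0.0022  0.0033  0.0005] turn [-0.1155  0.      0.    ]
time: 21.4
tool_pos: [0.5837, -0.1502, 0.0898]
eef_rot: [[-0.0, 0.995, -0.102], [-0.0, -0.102, -0.995], [-1.0, -0.0, 0.0]]
ft_force: [-1.4, -1.3, 0.9]
width: 0.2
t 21.4 pos [ 0.5837 -0.1502  0.0898] th -95.85238317983412 F [-1.4184 -1.3154  0.9495] M [-0.2325  0.1963  0.595 ] w 0.19963225540279705
shift [-0.0022  0.0034  0.0003] turn [-0.135   0.0001  0.0001]
```

View pics/w13.png

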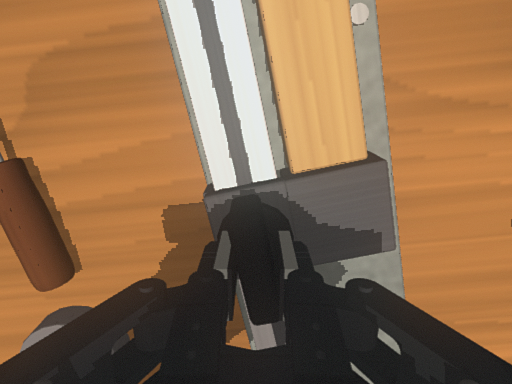

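```bash
python3 -m pendant '[[[0,0,0,-0.02,0,0],[0,0,0,-0.05,0,0],[0,0,0,-0.08,0,0],[0,0,0,-0.1,0,0],[0,0,0,-0.12,0,0],[0,0,0,-0.12,0,0]]]'
python3 goal.py 0.5847 -0.1504 0.0905 -83.7
python3 look.py 14
```

```text
time: 22.25
tool_pos: [0.5838, -0.1504, 0.0899]
eef_rot: [[0.0, 0.996, 0.086], [-0.0, 0.086, -0.996], [-1.0, 0.0, 0.0]]
ft_force: [-0.3, -0.4, -0.7]
width: 0.205
t 22.25 pos [ 0.5838 -0.1504  0.0899] th -85.0899434590937 F [-0.3318 -0.4246 -0.7243] M [-0.2378  0.1577  0.0451] w 0.2046504658525088
shift [-0.0019  0.0029  0.0004] turn [-0.0154  0.     -0.0002]
```

View pics/w14.png

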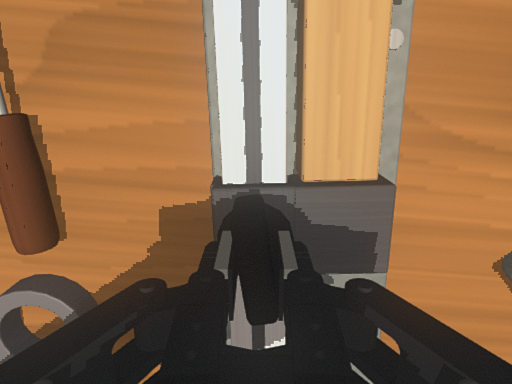

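```bash
python3 -m pendant '[[[-0.05,0,0,0,0,0],[-0.15,0,0,0,0,0],[-0.22,0,0,0,0,0],[-0.22,0,0,0,0,0]]]'
cat > ang.py <<'E'
from h import *
import sys
c=snap('wrist','w%s.png'%sys.argv[1]); P=cloud(c)
for d in robot.outline_of('wrist','clamp_grip'):
    m=d['mask'].astype(bool)&(c['z_map']>0); Q=P[m]
    T=Q[(Q[:,2]>.084)&(Q[:,2]<.097)][:,:2].astype(np.float32)
    if len(T)>4:
        w,v=np.linalg.eigh(np.cov(T.T)); a=v[:,1]*np.sign(v[0,1]); print(d['conf'],len(T),cv2.minAreaRect(T*1000),np.degrees(np.arctan2(a[1],a[0])))
m=(P[...,2]>.084)&(P[...,2]<.097)&(np.hypot(P[...,0]-.585,P[...,1]+.150)<.03)&(c['z_map']>0); T=P[m][:,:2].astype(np.float32)
w,v=np.linalg.eigh(np.cov(T.T)); a=v[:,1]*np.sign(v[0,1]); print(len(T),cv2.minAreaRect(T*1000),np.degrees(np.arctan2(a[1],a[0])))
E
python3 ang.py 15; python3 goal.py 0.5847 -0.1504 0.0905 -83.7
```

```text
time: 22.85
tool_pos: [0.5851, -0.1501, 0.1579]
eef_rot: [[0.004, 0.996, 0.086], [-0.0, 0.086, -0.996], [-1.0, 0.004, 0.001]]
ft_force: [0.0, 0.2, 0.0]
width: 0.198
1780 ((586.0599365234375, -150.59840393066406), (49.62582778930664, 14.121869087219238), 17.36512565612793) 17.566311972952956
t 22.95 pos [ 0.5837 -0.1494  0.1557] th -85.05433983830314 F [-0.0417  0.1908  0.0326] M [0.0056 0.005  0.0485] w 0.20254907265980568
shift [0.2174 0.0029 0.0039] turn [-0.015  -0.0006 -0.    ]
```

View pics/w15.png

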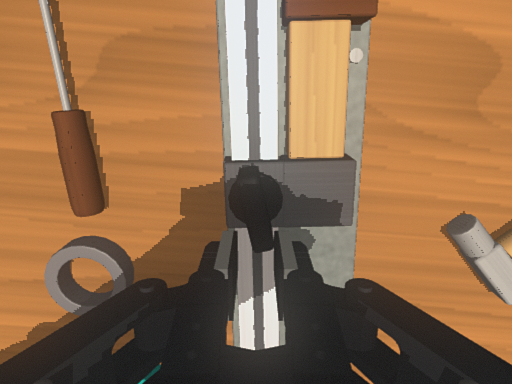

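```bash
python3 -m pendant '[[[0.04,0,0,-0.06,0,0],[0.12,0,0.001,-0.12,0,0],[0.19,0.002,0.003,-0.14,0,0],[0.218,0.003,0.004,-0.14,0,0],[0.218,0.003,0.004,-0.14,0,0]]]' -0.3
python3 goal.py 0.584 -0.1503 0.0903 -72.5
python3 -m pendant '[[[0,0,0,0,0,0],[0,0,0,0,0,0],[0,0,0,0,0,0],[0,0,0,0.06,0,0],[0,0,0,0.12,0,0],[0,0,0,0.14,0,0],[0,0,0,0.145,0,0]]]' -1 40
python3 goal.py 0.584 -0.1503 0.0903 -83.7
```

```text
time: 23.58
tool_pos: [0.5841, -0.1511, 0.0895]
eef_rot: [[-0.002, 0.954, 0.3], [0.0, 0.3, -0.954], [-1.0, -0.002, -0.001]]
ft_force: [-0.3, 0.4, 0.2]
width: 0.351
t 23.575 pos [ 0.5841 -0.1511  0.0895] th -72.53153878673083 F [-0.2663  0.4011  0.2201] M [-0.0321 -0.0033  0.0078] w 0.35117166777246217
shift [-0.0026  0.0004 -0.0028] turn [-0.0003 -0.0006  0.0011]
time: 24.45
tool_pos: [0.5846, -0.1504, 0.091]
eef_rot: [[-0.001, 0.997, 0.082], [0.001, 0.082, -0.997], [-1.0, -0.001, -0.001]]
ft_force: [-2.1, 2.9, 5.1]
width: 0.15
t 24.45 pos [ 0.5846 -0.1504  0.091 ] th -85.27237511615459 F [-2.0774  2.8916  5.0839] M [0.5298 0.5224 0.7615] w 0.14994204427221045
shift [ 0.0023 -0.002  -0.0003] turn [-0.0175 -0.0008  0.0006]
```

```bash
python3 -m pendant '[[[0,0,0,0,0,0],[0,0,0,0,0,0],[0,0,0,0,0,0],[0,0,0,0,0,0],[0,0,0,-0.015,0,0],[0,0,0,-0.025,0,0],[0,0,0,-0.025,0,0]]]'
python3 goal.py 0.584 -0.1503 0.0903 -83.7
python3 -m pendant '[[[0,0,0,-0.011,0,0],[0,0,0,-0.011,0,0]]]'
python3 goal.py 0.584 -0.1503 0.0903 -83.7
```

```text
time: 25.32
tool_pos: [0.5846, -0.1504, 0.091]
eef_rot: [[-0.0, 0.993, 0.118], [0.002, 0.118, -0.993], [-1.0, -0.0, -0.002]]
ft_force: [-2.2, 4.6, 5.7]
width: 0.152
t 25.325 pos [ 0.5846 -0.1504  0.091 ] th -83.23657272765094 F [-2.1857  4.6452  5.7199] M [0.7399 0.5022 0.1473] w 0.15163034625680258
shift [ 0.0022 -0.002  -0.0006] turn [ 0.0051 -0.0013  0.0001]
time: 25.58
tool_pos: [0.5846, -0.1504, 0.0909]
eef_rot: [[-0.0, 0.991, 0.135], [0.002, 0.135, -0.991], [-1.0, -0.0, -0.002]]
ft_force: [-3.1, 3.7, 6.0]
width: 0.157
t 25.575 pos [ 0.5846 -0.1504  0.0909] th -82.2464033995099 F [-3.1299  3.6974  6.0461] M [0.6822 0.4551 0.1352] w 0.15651607274882295
shift [ 0.0021 -0.0019 -0.0005] turn [ 0.0162 -0.0013  0.0001]
```

```bash
python3 -m pendant '[[[0,0,0,0,0,0],[0,0,0,0,0,0],[0,0,0,0,0,0],[-0.05,0,0,0,0,0],[-0.17,0,0,0,0,0],[-0.3,0,0,0,0,0],[-0.4,0,0,0,0,0],[-0.45,0,0,0,0,0],[-0.45,0,0,0,0,0]]]' 0.4
python3 ang.py 20; python3 goal.py 0.584 -0.1503 0.0903 -83.7
python3 look.py 21
```

```text
time: 26.7
tool_pos: [0.5853, -0.1515, 0.2265]
eef_rot: [[0.002, 0.991, 0.134], [-0.0, 0.134, -0.991], [-1.0, 0.002, 0.001]]
ft_force: [0.3, -0.1, -0.7]
width: 0.699
0.88 1019 ((585.8582763671875, -150.73504638671875), (49.84051513671875, 14.06625747680664), 17.450727462768555) 17.498782134324415
1027 ((585.8582763671875, -150.73504638671875), (49.84051513671875, 14.06625747680664), 17.450727462768555) 17.455078116956642
t 26.8 pos [ 0.5842 -0.1508  0.2246] th -82.29181869074586 F [-0.3444  0.4138  0.0227] M [-0.0187  0.0198  0.0272] w 0.7010331670204198
shift [ 0.4477 -0.     -0.0014] turn [ 0.0156 -0.0005  0.0008]
```

View pics/w20.png

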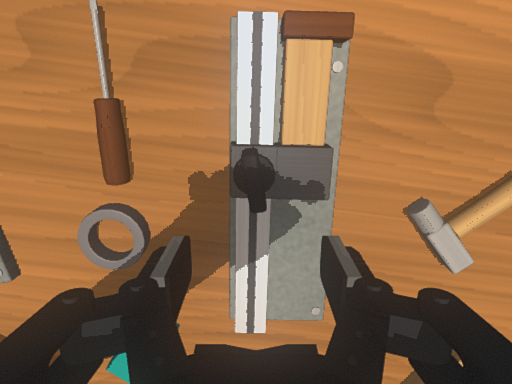

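View pics/s21.png

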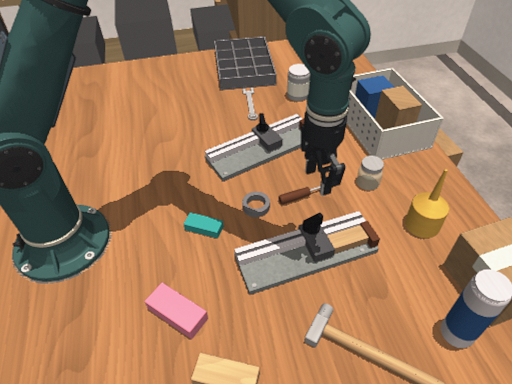

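```bash
python3 -c "
from cell import robot
print(robot.job_done(), robot.get_obs()['time'])"
```

```text
the job is handed in; nothing more can be done
the job is handed in; nothing more can be done
```

The stop is against the wood and gripping the rail, but **the knob did not stay fully turned**. I turned it to its end stop three times. After each release it came back to the same place, about 11° short of in line with the rail. I handed the job in like that at about 27 s.

**What I did:** I gripped the knob and slid the stop about 43 mm along the rail until it met the wood. I then turned the knob clockwise until the resisting torque rose sharply, to between 0.6 and 1.9 N m. After the first spring-back I turned it again with a loose grip, and then with a firm one. Holding it at the end stop and easing off before letting go did not change where it settled. Finally I opened the gripper and raised it clear.

**What the last checks showed:**
- **Wood and stop:** There is no visible gap between them in the wrist and side pictures. The wood shifted about 1.5 mm towards the fixed block, which is close to the measurement error.
- **Knob (failed check):** The bar lies at 17.5° and the rail at 6.3°, so the clamp is at about 1.2 of 1.4. That is well past the 0.7 where it grips the rail, but short of "all the way". It doesn't match the note that the knob stays where it is left. I don't know why; the torque readings looked like springiness in the knob.
- **Other rail:** I never went near that stop with the gripper, and it looks unchanged in the side picture. The arm hid it from the top camera at the end.
- **Forces:** The readings I took stayed under about 13 N, and the robot was touching nothing when I handed in.

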